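# Find the rocking cover on the ingredient caddy and press it home

## Task

One of the four white covers on the black ingredient caddy is not seated. Press the covers lightly near one side with closed fingertips until you find the one that rocks, tipping it clearly for a moment, then press that cover straight down in the middle until it is fully home and lies level. Do not grip or lift any cover, and leave the jars, the tin and the tub where they stand.

Things in the scene. Friction and masses are not known exactly. Their poses are not given: they have to be found in the camera images.
- caddy: Black plastic ingredient caddy, fixed to the freezer top, 115 x 439 x 60 mm: a row of four square wells along its own y axis, 108 mm apart, with 7 mm walls. Origin: centre of its underside; z up, y along the row (well 1 at the +y end).
- post (a joint): Stiff push-fit post, 26 mm square, flat-topped, under the middle of the one badly seated cover (it does not tell which). 0 = 5 mm too high, as at the start; 0.005 = pushed down until the cover lies home on its corner pads (stop at 0.006). Moves only under about 11 N straight down on the cover's middle, has no spring and stays where pushed.
- cover_1: White square plastic cover of well 1, 96 x 96 x 6 mm, about 90 g, loose in the well with 2.5 mm play each side; a thin blue ring, 28 mm wide, marks its middle. Origin: centre of its underside, so the face to press is 6 mm above it; z up, x and y as the caddy's. Undersides start about 51 to 57 mm above the freezer top, differently in each well: height does not show which is badly seated.
- well_1 (a point): Centre of the mouth of well 1, at the rim, 60 mm above the freezer top; 101 mm square. A firm cover rests on four corner pads and stays still when pressed. The badly seated one balances level on its post: 2 N at the middle of a side, 33 mm from the centre, tips it about 0.15 rad onto its pads; let go, it falls back level. Home, it lies 5 mm lower than at the start and it rocks no more.
- cover_2: White square plastic cover of well 2, 96 x 96 x 6 mm, about 90 g, loose in the well with 2.5 mm play each side; a thin blue ring, 28 mm wide, marks its middle. Origin: centre of its underside, so the face to press is 6 mm above it; z up, x and y as the caddy's. Undersides start about 51 to 57 mm above the freezer top, differently in each well: height does not show which is badly seated.
- well_2 (a point): Centre of the mouth of well 2, at the rim, 60 mm above the freezer top; 101 mm square. A firm cover rests on four corner pads and stays still when pressed. The badly seated one balances level on its post: 2 N at the middle of a side, 33 mm from the centre, tips it about 0.15 rad onto its pads; let go, it falls back level. Home, it lies 5 mm lower than at the start and it rocks no more.
- cover_3: White square plastic cover of well 3, 96 x 96 x 6 mm, about 90 g, loose in the well with 2.5 mm play each side; a thin blue ring, 28 mm wide, marks its middle. Origin: centre of its underside, so the face to press is 6 mm above it; z up, x and y as the caddy's. Undersides start about 51 to 57 mm above the freezer top, differently in each well: height does not show which is badly seated.
- well_3 (a point): Centre of the mouth of well 3, at the rim, 60 mm above the freezer top; 101 mm square. A firm cover rests on four corner pads and stays still when pressed. The badly seated one balances level on its post: 2 N at the middle of a side, 33 mm from the centre, tips it about 0.15 rad onto its pads; let go, it falls back level. Home, it lies 5 mm lower than at the start and it rocks no more.
- cover_4: White square plastic cover of well 4, 96 x 96 x 6 mm, about 90 g, loose in the well with 2.5 mm play each side; a thin blue ring, 28 mm wide, marks its middle. Origin: centre of its underside, so the face to press is 6 mm above it; z up, x and y as the caddy's. Undersides start about 51 to 57 mm above the freezer top, differently in each well: height does not show which is badly seated.
- well_4 (a point): Centre of the mouth of well 4, at the rim, 60 mm above the freezer top; 101 mm square. A firm cover rests on four corner pads and stays still when pressed. The badly seated one balances level on its post: 2 N at the middle of a side, 33 mm from the centre, tips it about 0.15 rad onto its pads; let go, it falls back level. Home, it lies 5 mm lower than at the start and it rocks no more.
- red_jar: Spice jar with red cap, 44 mm wide, 105 mm tall, standing behind the caddy; a bystander. Origin: centre of its underside, z up.
- black_jar: Spice jar with black cap, 40 mm wide, 105 mm tall, standing behind the caddy; a bystander. Origin: centre of its underside, z up.
- tin: Low food tin, 75 mm wide, 58 mm tall, standing behind the caddy; a bystander. Origin: centre of its underside, z up.
- tub: Small foil-topped tub, 72 mm wide, 71 mm tall, standing in front of the caddy; a bystander. Origin: centre of its underside, z up.
Things that resemble listed ones, but are neither listed nor needed, are in the scene too. Leave any turquoise look-alike of the cover_3 alone.

How it is judged:
On the way, in this order (a step that is already met when the one before it is completed fails the run):
1. the badly seated cover is rocked: pressed at a side so that it tips by more than 0.06 rad, before its post has been pushed down (angle between any of cover_1, cover_2, cover_3, cover_4's own z axis and vertical above 0.06 rad and value of joint post below 0.0025 m), for 0.1 s.
2. its post is pushed down home (more than 4 mm of its 5 mm) and all the covers lie level (value of joint post above 0.004 m and angle between each of cover_1, cover_2, cover_3, cover_4's own z axis and vertical below 0.03 rad), for 0.2 s.
At the end, for the whole second after the job is handed in: The post under the badly seated cover is down by more than 4 of its 5 mm; all four covers are at rest in their own wells, level within 0.03 rad, centred within 8 mm, underside 46 to 60 mm above the freezer top; jars, tin and tub stand upright within 3 cm of where they were (all of step 2 and z of cover_1 in the frame of caddy between 0.046 and 0.06 m and horizontal distance between cover_1 and well_1 below 0.008 m and linear speed of each of cover_1, cover_2, cover_3, cover_4 below 0.02 m/s and z of cover_2 in the frame of caddy between 0.046 and 0.06 m and horizontal distance between cover_2 and well_2 below 0.008 m and z of cover_3 in the frame of caddy between 0.046 and 0.06 m and horizontal distance between cover_3 and well_3 below 0.008 m and z of cover_4 in the frame of caddy between 0.046 and 0.06 m and horizontal distance between cover_4 and well_4 below 0.008 m and distance of each of red_jar, black_jar, tin, tub from where it was at the start of the episode below 0.03 m and angle between each of red_jar, black_jar, tin, tub's own z axis and vertical below 0.2 rad); the robot touches nothing.
It fails at once if a cover is lifted out of its well (z of any of cover_1, cover_2, cover_3, cover_4 in the frame of caddy above 0.07 m).
It fails at once if a jar, the tin or the tub is knocked over, lifted or moved more than 3 cm (distance of any of red_jar, black_jar, tin, tub from where it was at the start of the episode above 0.03 m or angle between any of red_jar, black_jar, tin, tub's own z axis and vertical above 0.4 rad).
It also fails if it takes over 64 s, if anything falls off the work surface, if the arm or the gripper's body presses on something with over 40 N, if the wrist force passes 120 N, or if a joint passes its speed limit or range.

## Robot

A 7-joint arm with a two-finger parallel gripper is mounted at the origin on a cart in front of the work surface, level with it; the furniture and walls round the work are solid. World frame = base frame: x ahead of the robot, y to its left, z up, the work surface at z = 0. Lengths are in m, angles in rad, forces in N, time in s.
With the tool pointing down it reaches from about 0.425 to 0.925 m from the base axis. Payload 6.8 kg.
Tool frame: the origin (TCP) lies between the finger pads; the fingertips stand 17 mm ahead of it and the grasp point (between the pads) lies 2 mm behind it; z points along the fingers, x is the direction in which the jaws open and shut, and the axes are right-handed (so a half turn about z gives the same grasp; the last joint's range is limited). The gripper opens to 85 mm and grips with 20 to 120 N. Pads are 22 mm wide; open, the fingers measure 114 mm over their backs; the gripper's body (76 mm by 85 mm) begins 54 mm behind the grasp point. The pads swing forward as they close: fully open they stand 13 mm farther back than shut.
Start: joints at [-1.306, 0.477, 0.022, 1.555, -0.011, 1.109, -0.083], TCP at [0.246, 0.629, 0.248] pointing down, gripper open.
Joint ranges: [-2.96, 2.96], [-0.34, 2.1], [-1.41, 1.46], [0.24, 2.44], [-1.37, 4.51], [0.17, 1.92], [-2.96, 2.96]. Speed limits (rad/s): [2.39, 2.39, 3.14, 3.14, 3.14, 3.14, 3.14].

## Interface

Orientations are given as a unit quaternion [w, x, y, z].
In Python, from station import readout, read_camera, get_calibration, bot, models gives the robot as it stands.
- The arm moves only by the tool carry_out, never from a script. Its argument "deltas" is a list of rows, each a list of 2 entries, a list of its own where there are three numbers: the shift along the tool's x, y, z in cm, then the turn about the tool's z in degrees. A call has 1 to 10 rows; each row is the pose to reach, as a shift and turn from the pose measured when the call began, along the tool's axes at that moment; what a row does not reach only later rows make up. A row lasts 1/8 s, in which the tool goes at most 62.5 mm and 10.7 degrees, less where a joint would pass 70% of its speed; a pose out of reach is approached as far as the arm can. A call with a gripper value outside its range is refused whole. "hand" is the opening, from 0 (shut) to 1 (fully open), set as the call begins (left out, the last holds). The fingers move at their own pace and stop on an object; "newtons" is the grip in N (left out, the last holds). Time passes only in rows, so rows that repeat a pose let the fingers close. It gives the time, the measured TCP pose, the force and the opening at its end, in the units of the state.
- readout.get_obs(): the state, without advancing time (a new reading comes with each control period).
- read_camera(name): name is "scene" or "top" or "wrist"; returns the picture (400x640x3 uint8, red, green, blue); there is no depth.
- get_calibration(name): a dict with "fov_y" (degrees; the focal length in pixels is half the picture's height over the tangent of half this angle, whatever the lens; pixels are square), "cx", "cy" (the principal point, pixels), "world_from_camera" (4x4, takes a point from camera to world coordinates). Camera axes: x right, y down, z forward; pixel columns grow to the right and rows downward; lengths in m; the calibration is good to about 2 mm. A picture is of the moment at which its call begins: read the wrist's pose just before it. get_calibration takes no time and is no camera call; for the wrist camera it gives the pose at the moment of the call.
- bot.hand_in(): hands the job in, once; it reports no verdict.
Trained networks look in the newest picture that a camera, given by its name, has taken for a name from the list of things; names that differ only in an ending like _2 or _b are one class to them, and where a whole thing is asked for, a point or a joint stands for the part that bears it (a point fixed in the world has none). Each returns a list of dicts, best first, with "score" (0 to 1); they miss things now and then, are a little off and sometimes report something else, mostly with a low value. They report only what shows in the picture. A call takes as long as a camera call. They do not tell look-alikes from the thing itself.
- models.spot_in(query, camera): "centre" ([row, column] in pixels, amid what is visible of it).
The state is a dict: "t": time; "q": joint angles; "joint_vel": joint speeds; "joint_torque": joint torques, N m; "eef_pos": TCP position; "tool_rot": TCP orientation; "contact_force": force on the tool from outside, world axes, zero at the start; "torque": the same for the moment, N m; "gripper_width": opening from 0.0 (shut) to 1.0 (fully open).
Only numpy, scipy, OpenCV 4.12 (cv2) and the standard library are available. Lean on these libraries where they do the work, as an engineer would, in place of code of your own. Each camera call takes 0.05 s, during which the arm holds its last target. There are 200 camera calls.

## Working session

There is one attempt and no reset: what is moved stays moved. The work goes in short steps, Python scripts to look and compute and a tool call to move; the robot and the scene stay as the last step left them, time stands still between calls to the robot, and variables do not carry over. Pictures are saved under pics/ and viewed, about 8 in all and at most 12, crops included, and the job is handed in when it is done.

Besides the shell and the picture viewer there is one more tool, called after "Request:" as a command line: name --argument value ..., lists and objects as JSON in quotes. carry_out: Moves the arm, as the interface text tells. Its arguments: {"type":"object","properties":{"deltas":{"type":"array"},"hand":{"type":"number"},"newtons":{"type":"number"}},"required":["deltas"]}

```bash
mkdir -p pics; cat > h.py <<'E'
import numpy as np, cv2
from station import readout, read_camera, get_calibration, bot, models
def ray(cam,r,c,z,K=None):
    K=K or get_calibration(cam); f=200/np.tan(np.radians(K['fov_y'])/2)
    T=np.array(K['world_from_camera']); d=T[:3,:3]@np.array([(c-K['cx'])/f,(r-K['cy'])/f,1]); o=T[:3,3]
    return o+d*(z-o[2])/d[2]
def proj(cam,p):
    K=get_calibration(cam); f=200/np.tan(np.radians(K['fov_y'])/2)
    T=np.linalg.inv(np.array(K['world_from_camera'])); q=T[:3,:3]@np.array(p)+T[:3,3]
    return K['cy']+f*q[1]/q[2],K['cx']+f*q[0]/q[2]
def snap(cam,name):
    im=read_camera(cam); cv2.imwrite(f'pics/{name}.png',np.ascontiguousarray(im[:,:,::-1])); return im
E
python3 - <<'E'
from h import *
a=snap('top','top0'); b=snap('scene','scene0')
print({k:np.round(v,3) for k,v in readout.get_obs().items()})
for n in ['cover_1','caddy','tub','tin','red_jar','black_jar']:
  for d in models.spot_in(n,'top'): print(n,d['score'],d['centre'],ray('top',*d['centre'],.06).round(3))
E
```

```text
{'t': np.float64(0.1), 'q': array([-1.306,  0.478,  0.022,  1.556, -0.012,  1.109, -0.083]), 'joint_vel': array([-0.001, -0.003,  0.001, -0.001,  0.001, -0.   ,  0.002]), 'joint_torque': array([ 4.0000e-03, -5.9777e+01,  1.6140e+00, -2.8196e+01,  1.3000e-02,
        5.0000e-03, -0.0000e+00]), 'eef_pos': array([0.246, 0.628, 0.247]), 'tool_rot': array([ 0.001,  0.826,  0.564, -0.001]), 'contact_force': array([ 0.335,  0.325, -0.24 ]), 'torque': array([-0.001,  0.004, -0.034]), 'gripper_width': np.float64(1.002)}
cover_1 0.98 [191.8, 320.1] [0.563 0.011 0.06 ]
cover_1 0.97 [269.6, 237.9] [0.366 0.223 0.06 ]
cover_1 0.93 [185.3, 277.3] [0.581 0.122 0.06 ]
cover_1 0.93 [202.3, 360.0] [ 0.535 -0.091  0.06 ]
cover_1 0.81 [205.9, 400.9] [ 0.525 -0.197  0.06 ]
cover_1 0.27 [139.3, 301.8] [0.7   0.058 0.06 ]
caddy 0.84 [198.4, 340.2] [ 0.546 -0.04   0.06 ]
tub 0.78 [245.0, 315.1] [0.427 0.026 0.06 ]
tub 0.62 [153.0, 388.6] [ 0.663 -0.168  0.06 ]
tin 0.71 [198.8, 338.5] [ 0.545 -0.036  0.06 ]
tin 0.58 [154.9, 392.0] [ 0.658 -0.177  0.06 ]
tin 0.42 [244.1, 314.8] [0.429 0.026 0.06 ]
red_jar 0.8 [137.0, 299.6] [0.707 0.063 0.06 ]
red_jar 0.53 [154.4, 387.9] [ 0.659 -0.166  0.06 ]
red_jar 0.32 [195.7, 337.2] [ 0.553 -0.033  0.06 ]
black_jar 0.81 [152.6, 343.4] [ 0.665 -0.05   0.06 ]
```

View pics/top0.png

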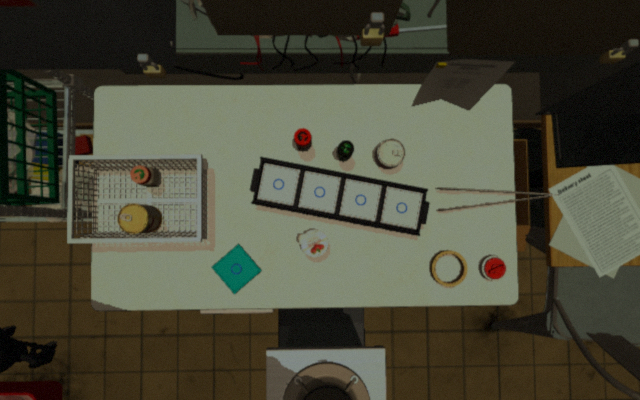

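View pics/scene0.png

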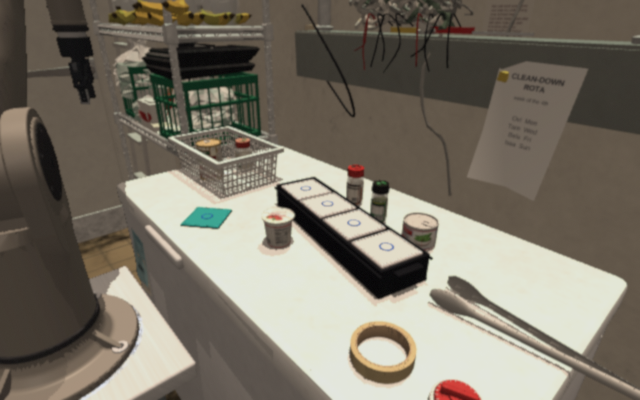

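Four white covers sit in the caddy, with rings near (184,278), (191,320), (200,361) and (208,401). The look-alikes are the turquoise sheet at (269,237) and the wooden ring at (268,448), and I'm leaving both alone. Next I'll measure the rings in an enlarged crop.

```bash
python3 - <<'E'
from h import *
im=cv2.imread('pics/top0.png')
hsv=cv2.cvtColor(im,cv2.COLOR_BGR2HSV)
P=[]
for r,c in [(184,278),(191,320),(200,361),(208,401)]:
  w=im[r-12:r+13,c-12:c+13].astype(int); m=np.clip(w[...,0]-w[...,2]-8,0,None)
  ys,xs=np.nonzero(m>10); 
  cy=(ys.min()+ys.max())/2+r-12;cx=(xs.min()+xs.max())/2+c-12
  p=ray('top',cy,cx,.06); P.append(p[:2]); print(cy,cx,np.ptp(ys),np.ptp(xs),p.round(4))
P=np.array(P); print(np.diff(P,axis=0),np.linalg.norm(np.diff(P,axis=0),axis=1))
d=P[0]-P[3]; a=np.arctan2(d[1],d[0]); u=d/np.linalg.norm(d); print('yaw of +y',np.degrees(a),u)
m=P.mean(0)
for i in range(4): print(i+1,(m+u*.108*(1.5-i)).round(4))
cv2.imwrite('pics/crop0.png',cv2.resize(im[150:245,240:440],None,fx=4,fy=4,interpolation=cv2.INTER_CUBIC))
E
```

```text
183.5 278.0 11 10 [0.5858 0.12   0.06  ]
191.5 319.0 11 10 [0.5642 0.0143 0.06  ]
199.5 360.0 11 10 [ 0.5426 -0.0915  0.06  ]
207.5 401.0 11 10 [ 0.5209 -0.1975  0.06  ]
[[-0.02160236 -0.10567444]
 [-0.02163439 -0.10583112]
 [-0.02166649 -0.10598814]] [0.10785986 0.10801978 0.10818005]
yaw of +y 78.44656323354774 [0.20028177 0.97973834]
1 [0.5858 0.12  ]
2 [0.5642 0.0142]
3 [ 0.5425 -0.0916]
4 [ 0.5209 -0.1974]
```

View pics/crop0.png

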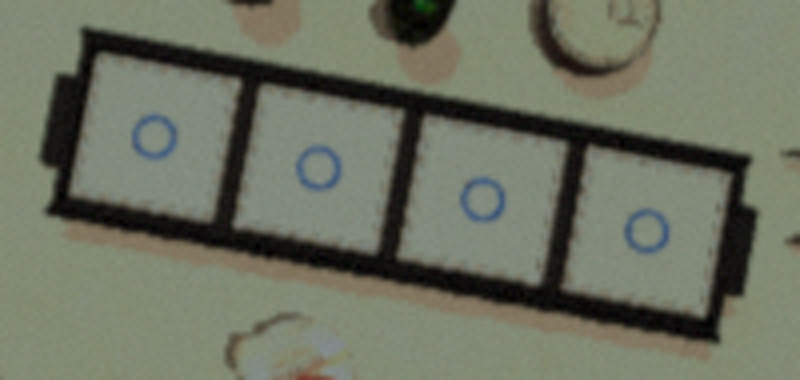

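Request:
carry_out --deltas '[[[-4, 5.2, 0], -2], [[-8, 10.5, 0], -4], [[-12, 15.7, 0], -6], [[-16, 21, 0], -8], [[-20, 26.2, 0], -9.7], [[-24, 31.5, 0], -9.7], [[-28, 36.7, 0], -9.7], [[-32, 42, 0], -9.7], [[-35.6, 47, 0], -9.7], [[-35.6, 47, 0], -9.7]]' --hand 0

```text
t: 1.65
eef_pos: [0.5556, 0.1214, 0.2486]
tool_rot: [0.001, 0.777, 0.63, 0.0]
contact_force: [-1.0, 0.3, 0.2]
gripper_width: -0.002
```

Request:
carry_out --deltas '[[[0, 0, 5], 0], [[0, 0, 10], 0], [[0, 0, 13], 0], [[0, 0, 13], 0], [[0, 0, 13], 0]]'

```text
t: 2.28
eef_pos: [0.5567, 0.1215, 0.1199]
tool_rot: [0.001, 0.777, 0.629, 0.001]
contact_force: [1.1, -0.1, 0.2]
gripper_width: 0.003
```

```bash
python3 - <<'E'
from h import *
im=snap('wrist','w1'); o=readout.get_obs(); print(o['eef_pos'],o['contact_force'],o['tool_rot'])
for i,p in enumerate([(.5858,.12),(.5642,.0142)]): print(i+1,proj('wrist',(*p,.06)))
for d in models.spot_in('cover_1','wrist'): print(d['score'],d['centre'],ray('wrist',*d['centre'],.06).round(3))
w=im.astype(int);m=((w[...,2]-w[...,0])>40).astype(np.uint8)
n,l,s,c=cv2.connectedComponentsWithStats(m)
for i in range(1,n):
  if s[i][4]>60:print(s[i],c[i],ray('wrist',s[i][1]+s[i][3]/2,s[i][0]+s[i][2]/2,.06).round(4))
E
```

```text
[0.5569529  0.12154697 0.1203333 ] [ 0.66085033 -0.30798899  0.16336809] [0.00141017 0.77699361 0.62950547 0.00134285]
1 (np.float64(268.7993688585179), np.float64(329.67616801195186))
2 (np.float64(269.9850296325428), np.float64(156.03016366992148))
0.93 [234.6, 334.4] [0.564 0.127 0.06 ]
0.83 [278.3, 33.5] [ 0.554 -0.063  0.06 ]
0.65 [258.3, 146.4] [0.555 0.011 0.06 ]
[133 253  46  40 513] [155.55945419 271.53996101] [0.5663 0.0134 0.06  ]
[  0 267   5  24  87] [  1.59770115 279.10344828] [ 0.5503 -0.0823  0.06  ]
```

View pics/w1.png

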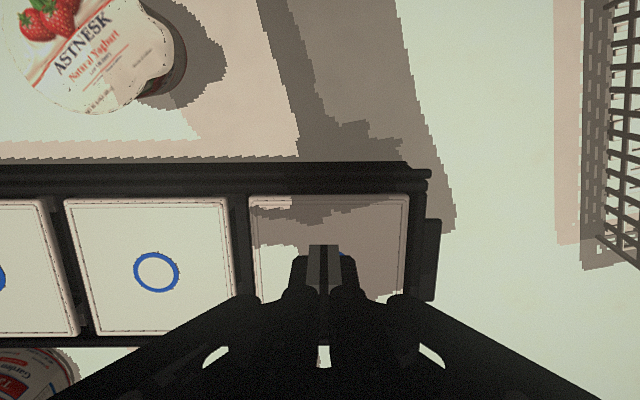

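The wrist view agrees with the top fix: ring 2 is at (272,156), within 2 mm. The closed tips hang near (255,322), over the near side of cover 1. Now probing cover 1.

Request:
carry_out --deltas '[[[0, -0.4, 2], 0], [[0, -0.4, 3.7], 0], [[0, -0.4, 3.9], 0], [[0, -0.4, 3.9], 0], [[0, -0.4, 3.9], 0]]'

```text
t: 3.0
eef_pos: [0.5538, 0.1225, 0.082]
tool_rot: [0.002, 0.777, 0.629, 0.002]
contact_force: [0.1, 1.0, -0.4]
gripper_width: -0.0
```

Request:
carry_out --deltas '[[[0, 0, 0.15], 0], [[0, 0, 0.3], 0], [[0, 0, 0.3], 0]]'

```text
t: 3.38
eef_pos: [0.5537, 0.1224, 0.0789]
tool_rot: [0.002, 0.777, 0.629, 0.002]
contact_force: [0.4, 1.1, -0.6]
gripper_width: -0.004
```

Request:
carry_out --deltas '[[[0, 0, 0.1], 0], [[0, 0, 0.2], 0], [[0, 0, 0.2], 0]]'

```text
t: 3.75
eef_pos: [0.5536, 0.1224, 0.0768]
tool_rot: [0.002, 0.777, 0.629, 0.002]
contact_force: [-0.7, -0.4, 0.7]
gripper_width: -0.0
```

Request:
carry_out --deltas '[[[0, 0, 0.1], 0], [[0, 0, 0.2], 0], [[0, 0, 0.2], 0]]'

```text
t: 4.12
eef_pos: [0.5536, 0.1224, 0.0747]
tool_rot: [0.002, 0.777, 0.629, 0.002]
contact_force: [-0.7, 0.4, 0.3]
gripper_width: -0.007
```

Request:
carry_out --deltas '[[[0, 0, 0.1], 0], [[0, 0, 0.1], 0]]'

```text
t: 4.38
eef_pos: [0.5536, 0.1224, 0.0745]
tool_rot: [0.001, 0.777, 0.629, 0.002]
contact_force: [-3.0, -0.9, 7.9]
gripper_width: 0.0
```

Request:
carry_out --deltas '[[[0, 0, 0.1], 0], [[0, 0, 0.1], 0]]'

```text
t: 4.62
eef_pos: [0.5537, 0.1224, 0.0745]
tool_rot: [0.001, 0.777, 0.629, 0.002]
contact_force: [-3.7, -0.2, 10.8]
gripper_width: 0.001
```

```bash
python3 - <<'E'
from h import *
im=snap('wrist','w2'); s=snap('scene','s2'); o=readout.get_obs(); print(o['eef_pos'],o['contact_force'])
a=im[100:400]; b=cv2.imread('pics/scene0.png')[170:300,260:440]; c=np.ascontiguousarray(s[170:300,260:440,::-1])
z=np.hstack([cv2.resize(x,None,fx=2.2,fy=2.2,interpolation=cv2.INTER_CUBIC) for x in (b,c)])
w=cv2.resize(np.ascontiguousarray(a[:,:,::-1]),(int(640*1),300)); w=cv2.copyMakeBorder(w,0,0,0,z.shape[1]-640,0)
cv2.imwrite('pics/c2.png',np.vstack([z,w]))
E
```

```text
[0.55368542 0.12240049 0.07449674] [-3.59678592 -0.64932427 10.38455102]
```

View pics/c2.png

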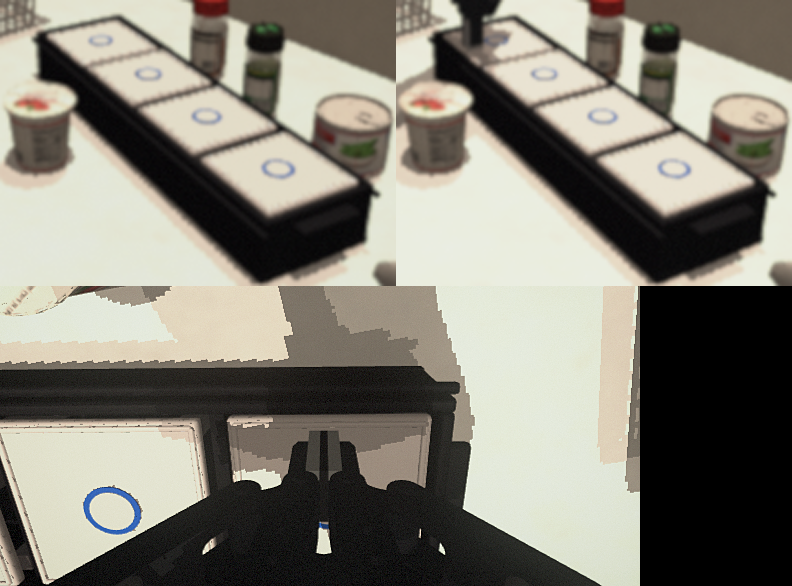

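Cover 1 resisted sharply (8–11 N within 0.5 mm, face at about 57.5 mm) and looks level in both views, so it seems firm. On to cover 2.

Request:
carry_out --deltas '[[[0, 0, -1.5], 0], [[-4, 0, -2], 0], [[-8, 0, -2], 0], [[-10.5, 0, -1.5], 0], [[-10.5, 0, -0.9], 0], [[-10.5, 0, -0.9], 0], [[-10.5, 0, -0.9], 0]]'

```text
t: 5.6
eef_pos: [0.5323, 0.0213, 0.0835]
tool_rot: [0.001, 0.776, 0.63, 0.002]
contact_force: [0.3, 0.4, -1.0]
gripper_width: 0.0
```

Request:
carry_out --deltas '[[[0, 0, 0.15], 0], [[0, 0, 0.3], 0], [[0, 0, 0.3], 0]]'

```text
t: 5.98
eef_pos: [0.5322, 0.0215, 0.0803]
tool_rot: [0.001, 0.776, 0.63, 0.002]
contact_force: [-0.4, -0.3, 1.2]
gripper_width: -0.002
```

Request:
carry_out --deltas '[[[0, 0, 0.1], 0], [[0, 0, 0.1], 0]]'

```text
t: 6.22
eef_pos: [0.5321, 0.0214, 0.0793]
tool_rot: [0.001, 0.776, 0.63, 0.002]
contact_force: [-0.0, 0.3, -0.3]
gripper_width: 0.001
```

Request:
carry_out --deltas '[[[0, 0, 0.1], 0], [[0, 0, 0.1], 0]]'

```text
t: 6.48
eef_pos: [0.5321, 0.0214, 0.0782]
tool_rot: [0.001, 0.776, 0.63, 0.002]
contact_force: [-0.8, -0.5, -0.7]
gripper_width: 0.006
```

Request:
carry_out --deltas '[[[0, 0, 0.1], 0], [[0, 0, 0.1], 0]]'

```text
t: 6.72
eef_pos: [0.5321, 0.0214, 0.0772]
tool_rot: [0.001, 0.776, 0.63, 0.002]
contact_force: [0.4, 0.5, 0.4]
gripper_width: -0.002
```

Request:
carry_out --deltas '[[[0, 0, 0.05], 0], [[0, 0, 0.05], 0]]'

```text
t: 6.98
eef_pos: [0.5321, 0.0214, 0.0771]
tool_rot: [0.001, 0.776, 0.63, 0.002]
contact_force: [-1.3, -0.5, 4.7]
gripper_width: 0.002
```

Request:
carry_out --deltas '[[[0, 0, -1.5], 0], [[-4, 0, -2], 0], [[-8, 0, -2], 0], [[-10.8, 0, -1.5], 0], [[-10.8, 0, -0.6], 0], [[-10.8, 0, -0.6], 0], [[-10.8, 0, -0.6], 0]]'

```text
t: 7.85
eef_pos: [0.5103, -0.083, 0.0831]
tool_rot: [0.001, 0.776, 0.631, 0.002]
contact_force: [-0.6, 0.3, 0.4]
gripper_width: -0.002
```

Request:
carry_out --deltas '[[[0, 0, 0.15], 0], [[0, 0, 0.3], 0], [[0, 0, 0.3], 0]]'

```text
t: 8.22
eef_pos: [0.5103, -0.0828, 0.08]
tool_rot: [0.001, 0.776, 0.631, 0.002]
contact_force: [-0.3, -0.3, 0.1]
gripper_width: -0.0
```

Request:
carry_out --deltas '[[[0, 0, 0.1], 0], [[0, 0, 0.1], 0]]'

```text
t: 8.48
eef_pos: [0.5102, -0.0828, 0.0789]
tool_rot: [0.001, 0.776, 0.631, 0.002]
contact_force: [-0.5, -1.0, -0.2]
gripper_width: 0.001
```

Request:
carry_out --deltas '[[[0, 0, 0.1], 0], [[0, 0, 0.1], 0]]'

```text
t: 8.72
eef_pos: [0.5103, -0.0829, 0.0779]
tool_rot: [0.001, 0.776, 0.631, 0.002]
contact_force: [-0.9, -0.2, 0.3]
gripper_width: -0.002
```

Request:
carry_out --deltas '[[[0, 0, 0.1], 0], [[0, 0, 0.1], 0]]'

```text
t: 8.98
eef_pos: [0.51, -0.0828, 0.0768]
tool_rot: [0.001, 0.776, 0.631, 0.002]
contact_force: [-0.6, 0.5, 1.9]
gripper_width: -0.002
```

Request:
carry_out --deltas '[[[0, 0, 0.1], 0], [[0, 0, 0.1], 0]]'

```text
t: 9.22
eef_pos: [0.5099, -0.0828, 0.0758]
tool_rot: [0.0, 0.776, 0.631, 0.002]
contact_force: [-2.4, -0.1, 2.9]
gripper_width: -0.001
```

Request:
carry_out --deltas '[[[0, 0, 0.05], 0], [[0, 0, 0.05], 0]]'

```text
t: 9.48
eef_pos: [0.5099, -0.0828, 0.0756]
tool_rot: [0.0, 0.776, 0.631, 0.002]
contact_force: [-2.3, 1.0, 5.7]
gripper_width: 0.004
```

```bash
python3 - <<'E'
from h import *
im=snap('wrist','w3'); s=snap('scene','s3'); o=readout.get_obs(); print(o['eef_pos'],o['contact_force'])
b=cv2.imread('pics/scene0.png')[180:270,330:430]; c=np.ascontiguousarray(s[180:270,330:430,::-1])
z=np.hstack([cv2.resize(x,None,fx=3.2,fy=3.2,interpolation=cv2.INTER_CUBIC) for x in (b,c)])
w=np.ascontiguousarray(im[120:400,:,::-1])
cv2.imwrite('pics/c3.png',np.vstack([z,w]))
E
```

```text
[ 0.50987631 -0.08277248  0.07558851] [-2.7967549   0.94203999  6.55447729]
```

View pics/c3.png

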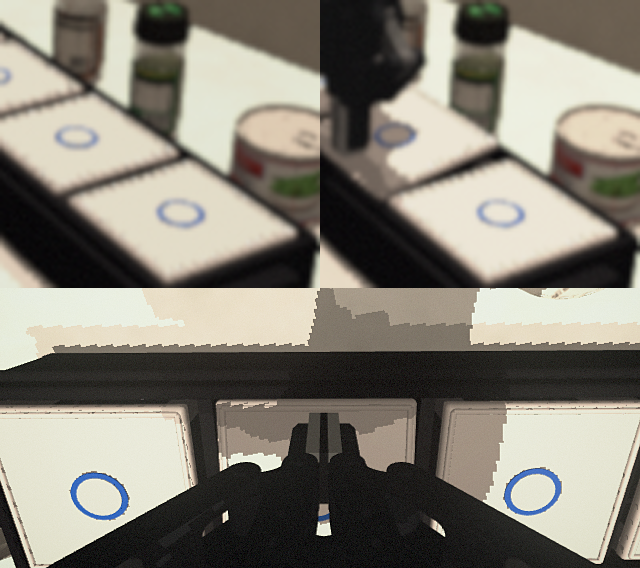

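Cover 3 is the one: in the scene view its far edge has risen, with a dark wedge beside cover 4, while the near side gave way at 2–3 N. I'll release it, then go over the middle.

Request:
carry_out --deltas '[[[0, 0, -1.0], 0], [[0, 0, -2.0], 0], [[-0.2, 3.4, -2.0], 0], [[-0.2, 3.4, -1.5], 0], [[-0.2, 3.4, -0.9], 0], [[-0.2, 3.4, -0.9], 0], [[-0.2, 3.4, -0.9], 0]]'

```text
t: 10.45
eef_pos: [0.5421, -0.0915, 0.0846]
tool_rot: [0.0, 0.776, 0.631, 0.002]
contact_force: [-0.1, -0.6, 0.5]
gripper_width: -0.002
```

Request:
carry_out --deltas '[[[0, 0, 0.15], 0], [[0, 0, 0.3], 0], [[0, 0, 0.3], 0]]'

```text
t: 10.82
eef_pos: [0.542, -0.0915, 0.0815]
tool_rot: [0.0, 0.776, 0.631, 0.002]
contact_force: [-1.0, -0.4, -0.1]
gripper_width: 0.004
```

Request:
carry_out --deltas '[[[0, 0, 0.1], 0], [[0, 0, 0.1], 0]]'

```text
t: 11.08
eef_pos: [0.542, -0.0915, 0.0804]
tool_rot: [-0.0, 0.776, 0.631, 0.002]
contact_force: [-0.4, -0.0, -0.1]
gripper_width: 0.004
```

Request:
carry_out --deltas '[[[0, 0, 0.1], 0], [[0, 0, 0.1], 0]]'

```text
t: 11.32
eef_pos: [0.5419, -0.0915, 0.0794]
tool_rot: [-0.0, 0.776, 0.631, 0.002]
contact_force: [0.2, 0.1, 0.7]
gripper_width: 0.0
```

Request:
carry_out --deltas '[[[0, 0, 0.1], 0], [[0, 0, 0.1], 0]]'

```text
t: 11.58
eef_pos: [0.5419, -0.0915, 0.0783]
tool_rot: [-0.0, 0.776, 0.631, 0.002]
contact_force: [0.8, 0.4, 0.1]
gripper_width: 0.001
```

Request:
carry_out --deltas '[[[0, 0, 0.1], 0], [[0, 0, 0.1], 0]]'

```text
t: 11.82
eef_pos: [0.542, -0.0915, 0.0777]
tool_rot: [-0.0, 0.776, 0.631, 0.002]
contact_force: [-2.1, -0.1, 5.8]
gripper_width: 0.003
```

Request:
carry_out --deltas '[[[0, 0, 0.1], 0], [[0, 0, 0.1], 0]]'

```text
t: 12.08
eef_pos: [0.5421, -0.0915, 0.0774]
tool_rot: [-0.0, 0.776, 0.631, 0.002]
contact_force: [-2.9, 1.0, 7.7]
gripper_width: -0.003
```

Request:
carry_out --deltas '[[[0, 0, 0.2], 0], [[0, 0, 0.35], 0], [[0, 0, 0.35], 0]]'

```text
t: 12.45
eef_pos: [0.5421, -0.0915, 0.0746]
tool_rot: [-0.0, 0.776, 0.631, 0.002]
contact_force: [-2.5, 0.8, 8.3]
gripper_width: 0.003
```

Request:
carry_out --deltas '[[[0, 0, 0.2], 0], [[0, 0, 0.35], 0], [[0, 0, 0.35], 0]]'

```text
t: 12.82
eef_pos: [0.5421, -0.0915, 0.0729]
tool_rot: [-0.0, 0.776, 0.631, 0.002]
contact_force: [-6.2, 1.1, 20.1]
gripper_width: 0.005
```

Request:
carry_out --deltas '[[[0, 0, 0.4], 0], [[0, 0, 0.5], 0], [[0, 0, 0.5], 0], [[0, 0, 0.5], 0]]'

```text
t: 13.32
eef_pos: [0.5422, -0.0916, 0.0727]
tool_rot: [-0.001, 0.776, 0.63, 0.003]
contact_force: [-17.0, 3.2, 52.9]
gripper_width: 0.003
```

Request:
carry_out --deltas '[[[0, 0, -1], 0], [[0, 0, -4], 0], [[0, -3, -10], 0], [[0, -5, -14], 0], [[5, -5, -15], 0], [[10, -5, -15], 0], [[15, -5, -15], 0], [[20, -5, -15], 0], [[20, -5, -15], 0]]'

```text
t: 14.45
eef_pos: [0.5339, 0.1187, 0.2236]
tool_rot: [-0.002, 0.774, 0.633, 0.004]
contact_force: [-0.9, -0.7, 0.1]
gripper_width: 0.0
```

```bash
python3 - <<'E'
from h import *
s=snap('scene','s4'); t=snap('top','t4'); o=readout.get_obs(); print(o['eef_pos'],o['contact_force'])
b=cv2.imread('pics/scene0.png')[170:290,260:440]; c=np.ascontiguousarray(s[170:290,260:440,::-1])
z=np.hstack([cv2.resize(x,None,fx=2.2,fy=2.2,interpolation=cv2.INTER_CUBIC) for x in (b,c)])
w=cv2.resize(np.ascontiguousarray(t[120:260,230:460,::-1]),(492,300)); w=cv2.copyMakeBorder(w,0,0,0,z.shape[1]-492,0)
cv2.imwrite('pics/c4.png',np.vstack([z,w]))
E
```

```text
[0.53360531 0.1137005  0.22346044] [-0.6519616  -0.47179653  0.35212783]
```

View pics/c4.png

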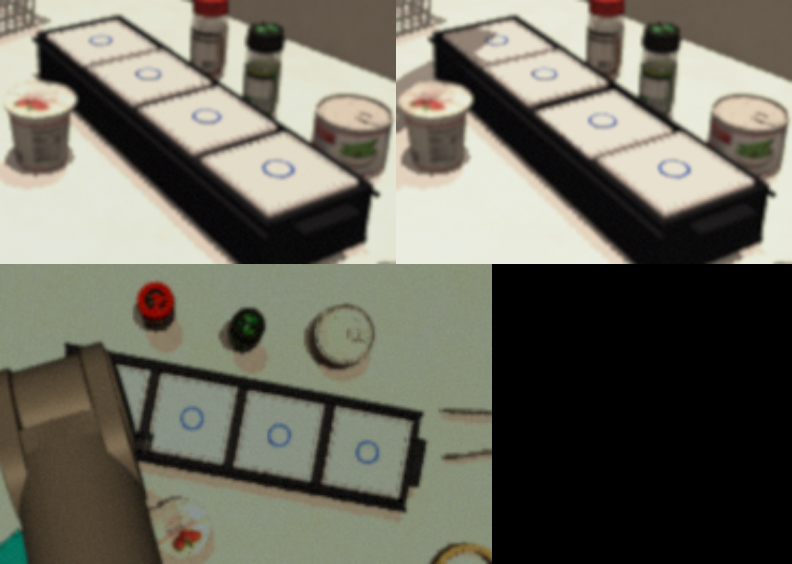

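Cover 3 now lies lower and level, with a wider dark gap towards cover 2. The tin, tub and jars haven't moved, and the tool is clear of everything.

```bash
python3 -c "
from h import *
o=readout.get_obs(); print(o['t'],abs(o['joint_vel']).max(),o['contact_force']); print(bot.hand_in())"
```

```text
14.55 0.024642330409898834 [-0.6519616  -0.47179653  0.35212783]
the job is handed in; nothing more can be done
None
```

Cover 3 was the badly seated one. I rocked it, pressed it home and handed the job in at t ≈ 14.6 s; the hand-in gives no verdict.

- **Finding it:** Covers 1 and 2 resisted sharply when pressed at the near side, so I took them as firm. Cover 3 gave way at 2–3 N, and the scene picture showed its far edge clearly raised, which I held for about half a second. I didn't probe cover 4.
- **Pressing home:** I let cover 3 fall back, then pressed its middle. It went down from TCP height 77.8 mm to 72.7–72.9 mm, about 5 mm, and then stopped firmly.
- **Last checks:** The final pictures show covers 2 to 4 level in their wells, and cover 3 sitting lower than at the start. The arm hid part of cover 1 from the top camera, but it looked level in the scene view. The jars, tin and tub stand where they were, and the tool is clear, at z = 0.22 m with no contact force.
- **Disagreements:**
  - My confirming push on cover 3 reached 53 N vertically at the fingertips, more than needed. The wrist limit is 120 N. I took the 40 N limit to cover only the arm and gripper body, not the fingertips.
  - The side presses reached 11 N on cover 1 and 6.5 N on cover 3, above the light 2 N.

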